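# Make up two grinder kits in compartment trays

## Task

Make up the two grinder kits in the compartment trays, one thing to a compartment: the flap disc, the battery pack with the grey top and the glue bottle go in the red tray; the wire cup brush and the battery pack with the yellow top go in the blue tray. Set each thing down, do not drop it, so that it rests right way up and flat on the tray's floor. Leave the oil can, the masking tape and the pine offcut where they are.

Things in the scene. Friction and masses are not known exactly. Their poses are not given: they have to be found in the camera images.
- red_tray: Loose red plastic kit tray, 0.6 kg, 288 mm long (its x axis) by 126 mm (y). Floor 4 mm thick; outer walls 26 mm high, 3 mm thick; two low dividers 14 mm high over the bench, 3 mm thick. Compartments in a row along x, centres at x = -95, 0 and 95 mm, y = 0, each 92 (x) by 120 mm (y) inside. Origin: centre of the underside; z up.
- blue_tray: Loose blue plastic kit tray, 0.6 kg, 193 mm long (its x axis) by 126 mm (y). Floor 4 mm thick; outer walls 26 mm high, 3 mm thick; one low divider 14 mm high over the bench, 3 mm thick. Compartments in a row along x, centres at x = -47.5 and 47.5 mm, y = 0, each 92 (x) by 120 mm (y) inside. Origin: centre of the underside; z up.
- flap_disc: Loose flap disc: orange-and-brown fan of abrasive flaps, 75 mm diameter and 9 mm thick, lying face down, with a round bright steel hub on its axis, 28 mm diameter, from 9 to 32 mm height, to hold it by. 0.11 kg. Right way up = hub on top. Origin: centre of the underside; z up.
- low_pack: Loose slide-on battery pack, black with a grey top: the lower of the two packs, about 0.22 kg: 78 mm long (its x axis) by 57 mm wide (its y axis) by 44 mm high; the black side walls are plain and parallel up to 36 mm, above them an 8 mm high slide rail 38 mm wide. Right way up = rail on top. Origin: centre of the underside; z up.
- glue_bottle: Loose white wood-glue bottle with an orange nozzle, standing: round body 46 mm diameter, straight up to 66 mm, nozzle tip at 104 mm. About 0.13 kg. Right way up = nozzle on top. Origin: centre of the underside; z up.
- cup_brush: Loose wire cup brush standing on its wires: brass-coloured wires 60 mm diameter at the bottom, dark steel cup 55 mm diameter from 20 to 34 mm height, narrowing to 42 mm height, and on its axis a bright steel hexagon hub 24 mm across flats (grips as a round of 25 mm), from 42 to 60 mm height, to hold it by. About 0.17 kg. Right way up = hub on top. Origin: centre of the underside; z up.
- tall_pack: Loose slide-on battery pack, black with a yellow top: the taller of the two packs, about 0.36 kg: 78 mm long (its x axis) by 57 mm wide (its y axis) by 62 mm high; the black side walls are plain and parallel up to 54 mm, above them an 8 mm high slide rail 38 mm wide. Right way up = rail on top. Origin: centre of the underside; z up.
- oil_can: Bystander, leave alone: loose green round oil can with a black cap, 52 mm diameter, 88 mm high, standing. Origin: centre of the underside; z up.
- masking_tape: Bystander, leave alone: loose brown roll of masking tape lying flat, 84 mm outside and 68 mm inside diameter, 24 mm high. Origin: centre of the underside; z up.
- offcut: Bystander, leave alone: loose pine offcut with a darker band, 75 x 45 mm and 32 mm high. Origin: centre of the underside; z up.
Things that resemble listed ones, but are neither listed nor needed, are in the scene too. There is more than one size of the blue_tray; the job needs the larger.

How it is judged:
At the end, for the whole second after the job is handed in: Red tray: flap disc, grey pack, glue bottle; blue tray: cup brush, yellow pack; one per compartment, in any order. Each upright within 0.08 rad, origin 1 to 8 mm above the tray's underside and within 60 mm of its long middle line; all released and at rest, trays flat on the bench (z of flap_disc in the frame of red_tray between 0.001 and 0.008 m and angle between each of flap_disc, low_pack, glue_bottle, cup_brush, tall_pack's own z axis and vertical below 0.08 rad and y of flap_disc in the frame of red_tray between -0.06 and 0.06 m and linear speed of each of flap_disc, low_pack, glue_bottle, red_tray, cup_brush, tall_pack, blue_tray below 0.02 m/s and z of low_pack in the frame of red_tray between 0.001 and 0.008 m and y of low_pack in the frame of red_tray between -0.06 and 0.06 m and z of glue_bottle in the frame of red_tray between 0.001 and 0.008 m and y of glue_bottle in the frame of red_tray between -0.06 and 0.06 m and (x of flap_disc in the frame of red_tray between -0.145 and -0.0475 m or x of low_pack in the frame of red_tray between -0.145 and -0.0475 m or x of glue_bottle in the frame of red_tray between -0.145 and -0.0475 m) and (x of flap_disc in the frame of red_tray between -0.0475 and 0.0475 m or x of low_pack in the frame of red_tray between -0.0475 and 0.0475 m or x of glue_bottle in the frame of red_tray between -0.0475 and 0.0475 m) and (x of flap_disc in the frame of red_tray between 0.0475 and 0.145 m or x of low_pack in the frame of red_tray between 0.0475 and 0.145 m or x of glue_bottle in the frame of red_tray between 0.0475 and 0.145 m) and angle between each of red_tray, blue_tray's own z axis and vertical below 0.05 rad and height (world z) of each of red_tray, blue_tray below 0.006 m and z of cup_brush in the frame of blue_tray between 0.001 and 0.008 m and y of cup_brush in the frame of blue_tray between -0.06 and 0.06 m and z of tall_pack in the frame of blue_tray between 0.001 and 0.008 m and y of tall_pack in the frame of blue_tray between -0.06 and 0.06 m and (x of cup_brush in the frame of blue_tray between -0.0965 and 0 m or x of tall_pack in the frame of blue_tray between -0.0965 and 0 m) and (x of cup_brush in the frame of blue_tray between 0 and 0.0965 m or x of tall_pack in the frame of blue_tray between 0 and 0.0965 m)); the robot touches nothing.
It fails at once if the oil can is pushed, lifted or knocked over (distance of oil_can from where it was at the start of the episode above 0.025 m or angle between oil_can's own z axis and vertical above 0.35 rad).
It fails at once if the roll of masking tape is pushed, lifted or knocked over (distance of masking_tape from where it was at the start of the episode above 0.025 m or angle between masking_tape's own z axis and vertical above 0.35 rad).
It fails at once if the pine offcut is pushed, lifted or knocked over (distance of offcut from where it was at the start of the episode above 0.025 m or angle between offcut's own z axis and vertical above 0.35 rad).
It fails at once if a thing of the kits is dropped or knocked flying (out of the fingers and faster than 0.6 m/s) ((linear speed of flap_disc above 0.6 m/s and contact force between flap_disc and the fingers below 0.1 N) or (linear speed of low_pack above 0.6 m/s and contact force between low_pack and the fingers below 0.1 N) or (linear speed of glue_bottle above 0.6 m/s and contact force between glue_bottle and the fingers below 0.1 N) or (linear speed of cup_brush above 0.6 m/s and contact force between cup_brush and the fingers below 0.1 N) or (linear speed of tall_pack above 0.6 m/s and contact force between tall_pack and the fingers below 0.1 N)).
It also fails if it takes over 133 s, if anything falls off the work surface, if the arm or the gripper's body presses on something with over 40 N, if the wrist force passes 120 N, or if a joint passes its speed limit or range.

## Robot

A 6-joint arm with a two-finger parallel gripper is mounted at the origin on the work surface. World frame = base frame: x ahead of the robot, y to its left, z up, the work surface at z = 0. Lengths are in m, angles in rad, forces in N, time in s.
With the tool pointing down it reaches from about 0.3 to 0.775 m from the base axis. Payload 14.6 kg.
Tool frame: the origin (TCP) lies at the very end of the fingers, on their centre line; the grasp point (between the pads) lies 19 mm behind it; z points along the fingers, y is the line along which they close (so a half turn about z gives the same grasp; the last joint's range is limited). The gripper opens to 94 mm and grips with 3 to 60 N. Pads are 16 mm wide; open, the fingers measure 119 mm over their backs; the gripper's body (75 mm by 177 mm) begins 78 mm behind the grasp point.
Start: joints at [-1.344, 0.3, 1.521, -0, 1.321, -0.067], TCP at [0.159, -0.526, 0.205] pointing down, gripper open.
Joint ranges: [-3.03, 3.03], [-0.79, 2.21], [0.23, 2.52], [-1.04, 4.18], [0, 3.07], [-2.55, 2.55]. Speed limits (rad/s): [2.22, 2.22, 2.57, 3.14, 3.14, 3.14].

## Interface

Orientations are given as [roll, pitch, yaw] about the fixed x, y, z axes, in that order (R = Rz(yaw) Ry(pitch) Rx(roll)).
In Python, from station import ctrl, cams gives the robot as it stands. The module is installed in compiled form; this text tells all that it offers.
- The arm moves only by the tool arm_command, never from a script. Its argument "plan" is a list that holds one entry, the list of rows, each a list of 7 numbers: the shift along the tool's x, y, z in parts of the range, where 1.0 means 1000 mm, then the turn, a rotation vector about the tool's x, y, z in parts of the range, where 1.0 means 2 pi rad, then the closure, from -1 (fully open) to 1 (shut). A call has 1 to 12 rows; each row is the pose to reach, as a shift and turn from the pose commanded when the call began, along the tool's axes at that moment; what a row does not reach only later rows make up. A row lasts 1/10 s, in which the tool goes at most 50 mm and 8.59 degrees, less where a joint would pass 70% of its speed; a pose out of reach is approached as far as the arm can. No shift or turn number may pass 1 either way. A call with a gripper value outside its range is refused whole. The fingers move at their own pace and stop on an object; "squeeze" is the grip in N (left out, the last holds). Time passes only in rows, so rows that repeat a pose let the fingers close. It gives the time, the measured TCP pose, the force, the opening and the grip force at its end, in the units of the state.
- ctrl.get_obs(): the state, without advancing time (a new reading comes with each control period).
- cams.camera(name): name is "scene" or "top" or "wrist"; returns (picture, depth): 384x512x3 uint8, blue, green, red; 384x512 float32, m along the optical axis (not along the pixel's ray), 0 where there is no reading.
- cams.camera_info(name): a dict with "fx", "fy", "cx", "cy" (pixels), "world_to_cam" (4x4, takes a point from world to camera coordinates). Camera axes: x right, y down, z forward; pixel columns grow to the right and rows downward; lengths in m; the calibration is good to about 2 mm. A picture is of the moment at which its call begins: read the wrist's pose just before it. camera_info takes no time and is no camera call; for the wrist camera it gives the pose at the moment of the call.
- ctrl.hand_in(): hands the job in; it is judged then, once.
The state is a dict: "time_s": time; "qpos": joint angles; "joint_vel": joint speeds; "tau": joint torques, N m; "ee_pos": TCP position; "eef_rot": TCP orientation; "force": force on the tool from outside, world axes, zero at the start; "moment": the same for the moment, N m; "grip_width": finger opening in m; "grip_force": force on a finger pad.
Only numpy, scipy, OpenCV 4.12 (cv2) and the standard library are available. Lean on these libraries where they do the work, as an engineer would, in place of code of your own. Each camera call takes 0.05 s, during which the arm holds its last target. There are 200 camera calls.

## Working session

There is one attempt and no reset: what is moved stays moved. The work goes in short steps, Python scripts to look and compute and a tool call to move; the robot and the scene stay as the last step left them, time stands still between calls to the robot, and variables do not carry over. Pictures are saved under pics/ and viewed, at most 14 in all, crops included, and the job is handed in when it is done.

Besides the shell and the picture viewer there is one more tool, called after "Call:" as name(argument=value, ...) on one line, values as JSON. arm_command: Moves the arm, as the interface text tells. Its arguments: {"type":"object","properties":{"plan":{"type":"array"},"squeeze":{"type":"number"}},"required":["plan"]}

```bash
mkdir -p pics; python3 - <<'E'
from station import ctrl,cams
import cv2,numpy as np
o=ctrl.get_obs();print(o['time_s'],o['ee_pos'],o['eef_rot'])
for n in('top','scene'):
    p,d=cams.camera(n);cv2.imwrite(f'pics/{n}0.png',p);np.save(f'{n}0.npy',d);i=cams.camera_info(n);print(n,i['fx'],i['fy'],i['cx'],i['cy'],np.round(i['world_to_cam'],3).tolist())
    cv2.imwrite(f'pics/{n}0b.png',cv2.resize(p,(800,600),interpolation=cv2.INTER_CUBIC))
E
```

```text
0.0 [ 0.15920484 -0.52616283  0.20488785] [-3.14043208e+00 -9.82147255e-05  2.93788288e-01]
top 469.00476582257903 469.00476582257903 256.0797845112875 191.3619743604115 [[0.023, -1.0, 0.015, -0.022], [-0.997, -0.024, -0.069, 0.484], [0.069, -0.013, -0.998, 1.217], [0.0, 0.0, 0.0, 1.0]]
scene 375.8938017047162 375.8938017047162 260.58360270249136 187.98271411358624 [[0.727, 0.687, -0.019, -0.355], [0.507, -0.555, -0.659, -0.206], [-0.463, 0.47, -0.752, 1.136], [0.0, 0.0, 0.0, 1.0]]
```

View pics/top0b.png

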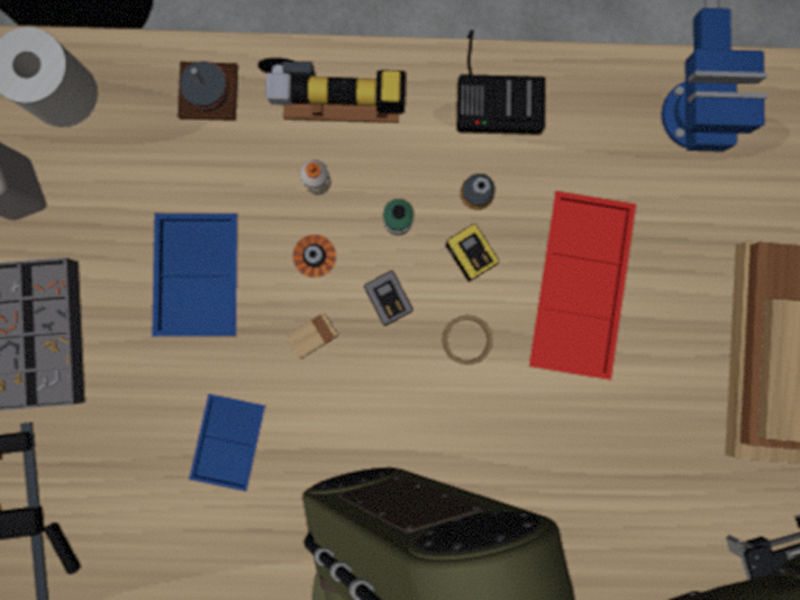

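View pics/scene0b.png

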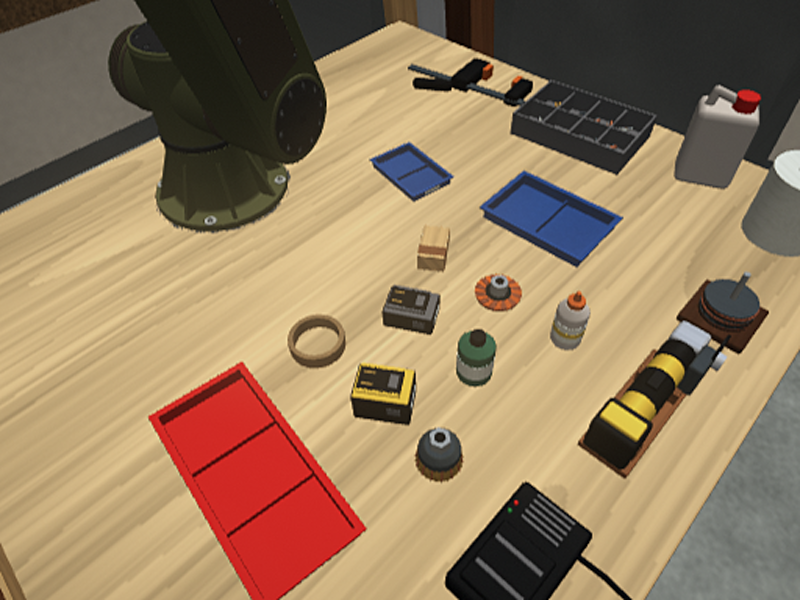

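The top view (800x600) shows: glue bottle (315,175), flap disc (314,256), oil can (398,215), grey pack (388,297), offcut (313,335), tape (467,339), cup brush (478,190), yellow pack (472,251), large blue tray (195,275), small blue decoy tray (228,440), red tray (583,285). The scene view agrees.

```bash
cat > h.py <<'E'
import numpy as np,cv2
from station import ctrl,cams
def ray(info,uv,z):
    T=np.array(info['world_to_cam']);R=T[:3,:3];c=-R.T@T[:3,3]
    uv=np.atleast_2d(uv).astype(float)
    d=np.c_[(uv[:,0]-info['cx'])/info['fx'],(uv[:,1]-info['cy'])/info['fy'],np.ones(len(uv))]@R
    return c+d*((z-c[2])/d[:,2])[:,None]
def cloud(info,d):
    T=np.array(info['world_to_cam']);R=T[:3,:3]
    v,u=np.mgrid[:d.shape[0],:d.shape[1]]
    P=np.stack([(u-info['cx'])/info['fx']*d,(v-info['cy'])/info['fy']*d,d],-1)
    P=(P-T[:3,3])@R; P[d==0]=np.nan
    return P
def rect(xy):
    (c,s,a)=cv2.minAreaRect((xy*1000).astype(np.float32)); return np.round(c,1),np.round(s,1),round(a,1)
E
python3 - <<'E'
from h import *
i=cams.camera_info('top');d=np.load('top0.npy');p=cv2.imread('pics/top0.png');P=cloud(i,d)
hsv=cv2.cvtColor(p,cv2.COLOR_BGR2HSV)
Z=P[...,2]
print('bench z',np.nanmedian(Z[230:240,230:300]), 'noise',np.nanstd(Z[235:240,230:240]))
S={'glue':(201,113,.05),'flap':(201,164,.02),'oil':(255,138,.05),'low':(248,190,.03),'offcut':(200,215,.02),'tape':(299,217,.015),'cup':(306,122,.05),'tall':(302,160,.045)}
for n,(u,v,zt) in S.items():
    w=26;m=np.zeros(Z.shape,bool);m[v-w:v+w,u-w:u+w]=1
    for t in (.006,zt):
        k,l=cv2.connectedComponents((m&(Z>t)).astype(np.uint8))
        b=max(range(1,k),key=lambda j:-np.min(np.hypot(*(np.argwhere(l==j)-[v,u]).T)+0)+(l==j).sum()/100)
        q=P[l==b];print(n,t,len(q),'zmax',np.nanpercentile(q[:,2],95).round(4),rect(q[:,:2]),'mean',np.round(q[:,:2].mean(0)*1000,1))
H,Sx,V=cv2.split(hsv)
for n,m in {'red':((H<8)|(H>172))&(Sx>180)&(V>100),'blue':(H>100)&(H<125)&(Sx>150)}.items():
    k,l,st,ce=cv2.connectedComponentsWithStats(m.astype(np.uint8))
    for j in range(1,k):
        if st[j,4]>800:
            vu=np.argwhere(l==j);c=cv2.findContours((l==j).astype(np.uint8),0,1)[0][0][:,0]
            for z in (.026,.0): print(n,z,st[j,4],rect(ray(i,c,z)[:,:2]))
            q=P[l==j];q=q[q[:,2]>.018];print('  rim',len(q),rect(q[:,:2]),np.nanpercentile(P[l==j][:,2],[5,50,95]))
E
```

```text
bench z 0.00036187156295215174 noise 0.002361976744279958
glue 0.006 338 zmax 0.0935 (array([683.7, 134.5]), array([47.1, 44.9]), 28.1) mean [677.1 131.7]
glue 0.05 272 zmax 0.0945 (array([683.6, 133.3]), array([44.3, 43.1]), 3.5) mean [679.4 132.6]
flap 0.006 522 zmax 0.0329 (array([555.5, 135.5]), array([72.5, 72. ]), 2.0) mean [555.  135.6]
flap 0.02 89 zmax 0.035 (array([554.6, 136. ]), array([25.7, 24. ]), 2.7) mean [554.7 135.8]
oil 0.006 385 zmax 0.0886 (array([619.7,  -3.9]), array([51.1, 50.4]), 18.5) mean [615.8  -4.1]
oil 0.05 333 zmax 0.0888 (array([620. ,  -4.3]), array([50.2, 50.2]), 45.3) mean [618.2  -4.3]
low 0.006 667 zmax 0.0474 (array([485.2,   9. ]), array([77.8, 57.1]), 28.0) mean [484.5   8.8]
low 0.03 653 zmax 0.0474 (array([485.5,   9.2]), array([77. , 57.1]), 28.0) mean [484.9   8.9]
offcut 0.006 533 zmax 0.0359 (array([420.6, 137.6]), array([50.4, 79.3]), 32.8) mean [419.4 134.1]
offcut 0.02 519 zmax 0.0359 (array([419.5, 134.7]), array([46.1, 75.3]), 33.9) mean [419.6 134.3]
tape 0.006 1 zmax 0.006 (array([ 412. , -139.5]), array([0., 0.]), 0.0) mean [ 412
[... 994 characters left out ...]
026 1793 (array([ 810.3, -538.1]), array([172.2, 116.4]), 88.7)
blue 0.0 1793 (array([ 819.1, -549.7]), array([175.9, 118.9]), 88.7)
  rim 1645 (array([ 805.9, -513.1]), array([126.5, 110.6]), 0.4) [0.01627422 0.10587217 0.13693144]
blue 0.026 3885 (array([518.7, 333.6]), array([199. , 133.3]), 1.3)
blue 0.0 3885 (array([521.2, 340.6]), array([203.2, 136.2]), 1.3)
  rim 675 (array([518.6, 333.7]), array([199.2, 134.6]), 1.2) [0.0003784  0.00478801 0.02696574]
blue 0.026 1909 (array([242.1, 269. ]), array([ 90.2, 137.6]), 79.7)
blue 0.0 1909 (array([238.8, 274.6]), array([ 92.1, 140.5]), 79.7)
  rim 135 (array([241.3, 270.3]), array([ 90.4, 138.4]), 79.6) [-0.00061167  0.00380159  0.01896878]
```

```bash
cat >> h.py <<'E'
from scipy.spatial.transform import Rotation as Ro
def go(*W):
    """shift (tool axes, mm) and turn about tool axes for world waypoints (x,y,z mm,yaw deg)"""
    o=ctrl.get_obs();p=np.array(o['ee_pos'])*1e3;R=Ro.from_euler('xyz',o['eef_rot'])
    for x,y,z,a in W:
        s=R.inv().apply(np.array([x,y,z])-p);t=(R.inv()*Ro.from_euler('xyz',[np.pi,0,np.radians(a)])).as_rotvec()
        print((x,y,z,a),np.round(s,1).tolist(),np.round(t,3).tolist())
E
python3 - <<'E'
from h import *
# flap disc grasp
go((555,135.8,205,0),(555,135.8,60,0),(555,135.8,11,0))
E
```

```text
(555, 135.8, 205, 0) [570.5, -519.0, 0.5] [-0.001, 0.0, 0.294]
(555, 135.8, 60, 0) [570.5, -518.9, 145.5] [-0.001, 0.0, 0.294]
(555, 135.8, 11, 0) [570.5, -518.8, 194.5] [-0.001, 0.0, 0.294]
```

The rows are not in the units I measure in: shifts go in shares of 1000 mm and turns go in shares of 2 pi rad. I convert before sending: 570.5 mm / 1000 = 0.5705, -519 mm / 1000 = -0.519, 0.294 rad / 6.2832 = 0.0468.

Call:
arm_command(plan=[[[0.5705,-0.519,0,0,0,0.0468,-1],[0.5705,-0.519,0,0,0,0.0468,-1],[0.5705,-0.519,0,0,0,0.0468,-1],[0.5705,-0.519,0,0,0,0.0468,-1],[0.5705,-0.519,0,0,0,0.0468,-1],[0.5705,-0.519,0,0,0,0.0468,-1],[0.5705,-0.519,0,0,0,0.0468,-1],[0.5705,-0.519,0,0,0,0.0468,-1],[0.5705,-0.519,0,0,0,0.0468,-1],[0.5705,-0.519,0,0,0,0.0468,-1],[0.5705,-0.519,0,0,0,0.0468,-1],[0.5705,-0.519,0,0,0,0.0468,-1]]])

```text
time_s: 1.3
ee_pos: [0.4677, -0.0094, 0.2054]
eef_rot: [3.142, -0.0, 0.0]
force: [1.1, -1.0, -0.8]
grip_width: 0.0939
grip_force: 0.0
```

```bash
python3 - <<'E'
from h import *
print(ctrl.get_obs()['ee_pos'])
go((555,135.8,205,0),(555,135.8,60,0),(555,135.8,11,0))
E
```

```text
[ 0.46767907 -0.00936552  0.20543241]
(555, 135.8, 205, 0) [87.3, -145.2, 0.4] [0.0, -0.0, 0.0]
(555, 135.8, 60, 0) [87.3, -145.2, 145.4] [0.0, -0.0, 0.0]
(555, 135.8, 11, 0) [87.3, -145.2, 194.4] [0.0, -0.0, 0.0]
```

Converted, -145 mm / 1000 = -0.145, -133 mm / 1000 = -0.133.

Call:
arm_command(plan=[[[0.029,-0.048,0,0,0,0,-1],[0.058,-0.097,0,0,0,0,-1],[0.08,-0.133,0,0,0,0,-1],[0.087,-0.145,0,0,0,0,-1],[0.087,-0.145,0.04,0,0,0,-1],[0.087,-0.145,0.06,0,0,0,-1],[0.087,-0.145,0.06,0,0,0,-1],[0.087,-0.145,0.06,0,0,0,-1]]])

```text
time_s: 2.1
ee_pos: [0.5543, 0.1334, 0.1461]
eef_rot: [-3.142, -0.0, -0.0]
force: [-0.3, -0.1, 1.4]
grip_width: 0.0938
grip_force: 0.0
```

```bash
python3 - <<'E'
from h import *
i=cams.camera_info('wrist');o=ctrl.get_obs();p,d=cams.camera('wrist');cv2.imwrite('pics/w1.png',p)
P=cloud(i,d);Z=P[...,2];m=(Z>.022)&(Z<.04)&(abs(P[...,0]-.555)<.03)&(abs(P[...,1]-.136)<.03)
print(m.sum(),rect(P[m][:,:2]),np.nanpercentile(Z[m],[50,95]))
print(o['ee_pos'],o['eef_rot']); go((555,135.8,60,0),(555,135.8,11,0))
E
```

```text
737 (array([558.3, 138.3]), array([27., 27.]), 45.2) [0.03205858 0.0333354 ]
[0.55432678 0.13342173 0.14606486] [-3.14157780e+00 -8.06725762e-05 -3.30810247e-04]
(555, 135.8, 60, 0) [0.2, -2.4, 86.8] [-0.0, -0.002, -0.0]
(555, 135.8, 11, 0) [0.1, -2.3, 135.8] [-0.0, -0.002, -0.0]
```

View pics/w1.png

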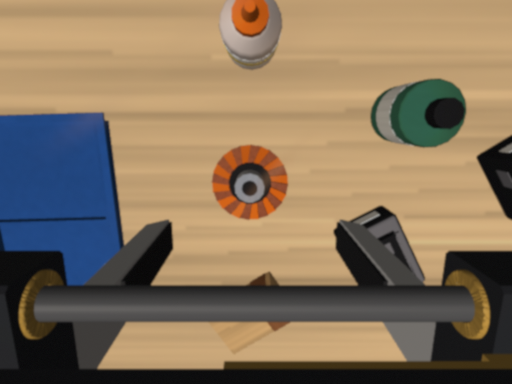

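Wrist view: the disc's hub is at (250,185) px, between the fingers and clear of the others. The hub at (558,138) agrees with the top view to 3 mm.

Converted, 135 mm / 1000 = 0.135, -3.5 mm / 1000 = -0.0035.

Call:
arm_command(plan=[[[0.001,-0.003,0.04,0,0,0,-1],[0.002,-0.0035,0.08,0,0,0,-0.4],[0.002,-0.0035,0.11,0,0,0,-0.2],[0.002,-0.0035,0.125,0,0,0,-0.2],[0.002,-0.0035,0.134,0,0,0,-0.2],[0.002,-0.0035,0.135,0,0,0,-0.2],[0.002,-0.0035,0.135,0,0,0,1],[0.002,-0.0035,0.135,0,0,0,1],[0.002,-0.0035,0.135,0,0,0,1],[0.002,-0.0035,0.135,0,0,0,1],[0.002,-0.0035,0.135,0,0,0,1],[0.002,-0.0035,0.135,0,0,0,1]]], squeeze=25)

```text
time_s: 3.35
ee_pos: [0.5564, 0.137, 0.011]
eef_rot: [-3.141, -0.001, -0.0]
force: [-2.3, 0.1, 6.4]
grip_width: 0.0276
grip_force: 25.0
```

```bash
python3 - <<'E'
from h import *
go((556,137,160,0),(423,-303,160,-8.1),(423,-303,60,-8.1),(423,-303,15,-8.1))
E
```

```text
(556, 137, 160, 0) [-0.3, -0.0, -149.0] [-0.0, -0.001, -0.0]
(423, -303, 160, -8.1) [-133.2, 440.0, -149.1] [-0.0, -0.001, 0.141]
(423, -303, 60, -8.1) [-133.3, 440.0, -49.1] [-0.0, -0.001, 0.141]
(423, -303, 15, -8.1) [-133.3, 440.0, -4.1] [-0.0, -0.001, 0.141]
```

Converted, 337 mm / 1000 = 0.337, -149 mm / 1000 = -0.149, 0.141 rad / 6.2832 = 0.0224.

Call:
arm_command(plan=[[[0,0,-0.02,0,0,0,1],[0,0,-0.055,0,0,0,1],[0,0,-0.095,0,0,0,1],[-0.003,0.01,-0.13,0,0,0,1],[-0.012,0.04,-0.149,0,0,0.0032,1],[-0.024,0.08,-0.149,0,0,0.0064,1],[-0.037,0.122,-0.149,0,0,0.0095,1],[-0.05,0.165,-0.149,0,0,0.0127,1],[-0.063,0.208,-0.149,0,0,0.0159,1],[-0.076,0.251,-0.149,0,0,0.0191,1],[-0.089,0.294,-0.149,0,0,0.0224,1],[-0.102,0.337,-0.149,0,0,0.0224,1]]])

```text
time_s: 4.55
ee_pos: [0.4531, -0.2016, 0.1595]
eef_rot: [-3.142, 0.0, -0.142]
force: [0.6, -0.3, -1.2]
grip_width: 0.0272
grip_force: 25.0
```

Converted, 106 mm / 1000 = 0.106, 98 mm / 1000 = 0.098.

Call:
arm_command(plan=[[[-0.007,0.042,0,0,0,0,1],[-0.014,0.08,0,0,0,0,1],[-0.016,0.098,0.01,0,0,0,1],[-0.016,0.106,0.025,0,0,0,1],[-0.016,0.106,0.05,0,0,0,1],[-0.016,0.106,0.07,0,0,0,1],[-0.016,0.106,0.07,0,0,0,1]]])

```text
time_s: 5.25
ee_pos: [0.4221, -0.3018, 0.0871]
eef_rot: [-3.139, 0.004, -0.141]
force: [-0.4, 1.0, -0.1]
grip_width: 0.027
grip_force: 25.0
```

```bash
python3 - <<'E'
from h import *
go((423,-303,60,-8.1),(423,-303,15,-8.1))
i=cams.camera_info('top');p,d=cams.camera('top');cv2.imwrite('pics/t2.png',p)
E
```

```text
(423, -303, 60, -8.1) [1.1, 1.1, 27.1] [-0.002, 0.004, -0.0]
(423, -303, 15, -8.1) [1.3, 1.2, 72.1] [-0.002, 0.004, -0.0]
```

Converted, 72 mm / 1000 = 0.072, 71 mm / 1000 = 0.071.

Call:
arm_command(plan=[[[0.002,0.001,0.025,0,0,0,1],[0.002,0.001,0.045,0,0,0,1],[0.002,0.001,0.06,0,0,0,1],[0.002,0.001,0.068,0,0,0,1],[0.002,0.001,0.071,0,0,0,1],[0.002,0.001,0.072,0,0,0,1],[0.002,0.001,0.072,0,0,0,1],[0.002,0.001,0.072,0,0,0,1]]])

```text
time_s: 6.1
ee_pos: [0.4255, -0.3042, 0.0182]
eef_rot: [3.141, -0.001, -0.141]
force: [0.0, 0.4, -0.7]
grip_width: 0.0272
grip_force: 25.0
```

Converted, 3.2 mm / 1000 = 0.0032, 3 mm / 1000 = 0.003.

Call:
arm_command(plan=[[[-0.001,0,0.002,0,0,0,1],[-0.001,0,0.003,0,0,0,1],[-0.001,0,0.0032,0,0,0,1],[-0.001,0,0.0032,0,0,0,1]]])

```text
time_s: 6.5
ee_pos: [0.4242, -0.3039, 0.015]
eef_rot: [3.141, -0.0, -0.141]
force: [-4.9, 2.3, 9.3]
grip_width: 0.0274
grip_force: 25.0
```

Contact (9 N). Release gently, rise, then move over the grey pack.

Converted, -145 mm / 1000 = -0.145, -130 mm / 1000 = -0.13.

Call:
arm_command(plan=[[[-0.001,0,0.003,0,0,0,0.3],[-0.001,0,0.003,0,0,0,0.1],[-0.001,0,0.003,0,0,0,0],[-0.001,0,0.003,0,0,0,0],[-0.001,0,-0.012,0,0,0,0],[-0.001,0,-0.045,0,0,0,0],[-0.001,0,-0.09,0,0,0,-0.5],[-0.001,0,-0.13,0,0,0,-1],[-0.001,0,-0.145,0,0,0,-1],[-0.001,0,-0.145,0,0,0,-1],[-0.001,0,-0.145,0,0,0,-1]]])

```text
time_s: 7.6
ee_pos: [0.4229, -0.3035, 0.1584]
eef_rot: [-3.141, 0.001, -0.141]
force: [-0.1, 0.2, 0.3]
grip_width: 0.0837
grip_force: 0.0
```

```bash
python3 - <<'E'
from h import *
go((486,10,160,28),(486,10,60,28),(486,10,6,28))
E
```

```text
(486, 10, 160, 28) [18.3, -319.3, -1.5] [-0.001, 0.001, -0.63]
(486, 10, 60, 28) [18.4, -319.2, 98.5] [-0.001, 0.001, -0.63]
(486, 10, 6, 28) [18.4, -319.2, 152.5] [-0.001, 0.001, -0.63]
```

Converted, -319 mm / 1000 = -0.319, 18 mm / 1000 = 0.018, -0.63 rad / 6.2832 = -0.1003.

Call:
arm_command(plan=[[[0.018,-0.319,0,0,0,-0.1003,-1],[0.018,-0.319,0,0,0,-0.1003,-1],[0.018,-0.319,0,0,0,-0.1003,-1],[0.018,-0.319,0,0,0,-0.1003,-1],[0.018,-0.319,0,0,0,-0.1003,-1],[0.018,-0.319,0,0,0,-0.1003,-1],[0.018,-0.319,0,0,0,-0.1003,-1],[0.018,-0.319,0,0,0,-0.1003,-1],[0.018,-0.319,0,0,0,-0.1003,-1]]])

```text
time_s: 8.5
ee_pos: [0.4853, 0.0093, 0.158]
eef_rot: [-3.141, 0.002, 0.489]
force: [-0.3, -0.2, 0.1]
grip_width: 0.094
grip_force: 0.0
```

```bash
python3 - <<'E'
from h import *
i=cams.camera_info('wrist');p,d=cams.camera('wrist');cv2.imwrite('pics/w2.png',p)
P=cloud(i,d);Z=P[...,2];m=(Z>.028)&(Z<.055)&(np.hypot(P[...,0]-.486,P[...,1]-.010)<.06)
print(m.sum(),rect(P[m][:,:2]),np.nanpercentile(Z[m],[50,95]))
print(ctrl.get_obs()['ee_pos']);go((486,10,60,28),(486,10,6,28))
E
```

```text
4876 (array([487.8,  11.3]), array([78. , 57.2]), 29.5) [0.04343965 0.04511864]
[0.48542405 0.00880611 0.15828567]
(486, 10, 60, 28) [1.2, -0.7, 98.3] [-0.001, 0.002, -0.0]
(486, 10, 6, 28) [1.3, -0.7, 152.3] [-0.001, 0.002, -0.0]
```

View pics/w2.png

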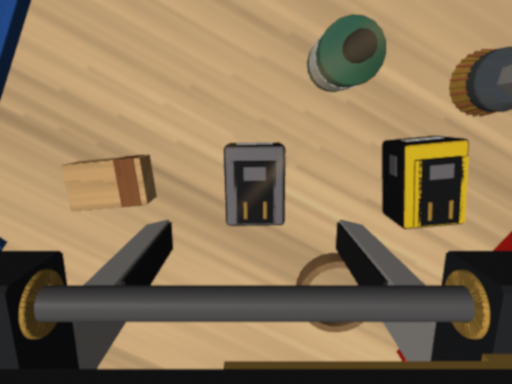

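Wrist view: the grey pack is aligned between the fingers, around (255,185) px. It reads (488,11) mm at 29.5°, consistent with the top view.

Converted, 152 mm / 1000 = 0.152, 149 mm / 1000 = 0.149, -0.015 rad / 6.2832 = -0.0024.

Call:
arm_command(plan=[[[0.002,-0.001,0.04,0,0,-0.0024,-1],[0.002,-0.001,0.08,0,0,-0.0024,-1],[0.002,-0.001,0.115,0,0,-0.0024,-0.8],[0.002,-0.001,0.138,0,0,-0.0024,-0.8],[0.002,-0.001,0.149,0,0,-0.0024,-0.8],[0.002,-0.001,0.152,0,0,-0.0024,-0.8],[0.002,-0.001,0.152,0,0,-0.0024,0],[0.002,-0.001,0.152,0,0,-0.0024,1],[0.002,-0.001,0.152,0,0,-0.0024,1],[0.002,-0.001,0.152,0,0,-0.0024,1],[0.002,-0.001,0.152,0,0,-0.0024,1],[0.002,-0.001,0.152,0,0,-0.0024,1]]], squeeze=30)

```text
time_s: 9.75
ee_pos: [0.4876, 0.0114, 0.008]
eef_rot: [3.141, -0.001, 0.504]
force: [-1.8, -0.4, 7.4]
grip_width: 0.0566
grip_force: 30.0
```

```bash
python3 - <<'E'
from h import *
go((486,10,140,28),(518,-315,140,-8.1),(518,-315,60,-8.1),(518,-315,10,-8.1))
E
```

```text
(486, 10, 140, 28) [-2.0, 0.5, -132.0] [0.001, -0.001, 0.015]
(518, -315, 140, -8.1) [-130.9, 300.6, -131.9] [0.0, -0.001, 0.645]
(518, -315, 60, -8.1) [-130.9, 300.5, -51.9] [0.0, -0.001, 0.645]
(518, -315, 10, -8.1) [-131.0, 300.5, -1.9] [0.0, -0.001, 0.645]
```

Converted, 281 mm / 1000 = 0.281, 140 mm / 1000 = 0.14, 0.62 rad / 6.2832 = 0.0987.

Call:
arm_command(plan=[[[0,0,-0.02,0,0,0,1],[0,0,-0.055,0,0,0,1],[0,0,-0.095,0,0,0,1],[-0.003,0.007,-0.125,0,0,0,1],[-0.013,0.03,-0.132,0,0,0.0095,1],[-0.029,0.066,-0.132,0,0,0.0223,1],[-0.045,0.103,-0.132,0,0,0.035,1],[-0.061,0.14,-0.132,0,0,0.0477,1],[-0.077,0.177,-0.132,0,0,0.0605,1],[-0.093,0.214,-0.132,0,0,0.0732,1],[-0.109,0.251,-0.132,0,0,0.0875,1],[-0.122,0.281,-0.132,0,0,0.0987,1]]])

```text
time_s: 10.95
ee_pos: [0.5157, -0.2956, 0.1391]
eef_rot: [-3.141, 0.0, -0.12]
force: [0.4, 0.2, -1.1]
grip_width: 0.0566
grip_force: 30.0
```

Converted, 80 mm / 1000 = 0.08, 75 mm / 1000 = 0.075, 0.025 rad / 6.2832 = 0.004.

Call:
arm_command(plan=[[[0.005,0.02,0,0,0,0.004,1],[0.005,0.021,0.02,0,0,0.004,1],[0.005,0.021,0.05,0,0,0.004,1],[0.005,0.021,0.075,0,0,0.004,1],[0.005,0.021,0.08,0,0,0.004,1],[0.005,0.021,0.08,0,0,0.004,1],[0.005,0.021,0.08,0,0,0.004,1]]])

```text
time_s: 11.65
ee_pos: [0.5191, -0.3153, 0.0607]
eef_rot: [3.141, -0.002, -0.141]
force: [0.1, 0.2, -1.0]
grip_width: 0.0568
grip_force: 30.0
```

```bash
python3 - <<'E'
from h import *
go((518,-315,12,-8.1))
p,d=cams.camera('wrist');cv2.imwrite('pics/w3.png',p)
i=cams.camera_info('wrist');P=cloud(i,d);hsv=cv2.cvtColor(p,cv2.COLOR_BGR2HSV)
m=((hsv[...,0]<8)|(hsv[...,0]>172))&(hsv[...,1]>170);q=P[m];q=q[(q[:,2]>.008)&(q[:,2]<.018)]
t=np.radians(-8.1);e=(q[:,:2]-[.5167,-.3163])@[np.cos(t),np.sin(t)]*1e3
print(len(q),np.histogram(e,np.arange(-160,160,8)))
E
```

```text
(518, -315, 12, -8.1) [-1.2, -0.2, 48.7] [0.001, -0.002, 0.0]
3028 (array([  0,   0,   0,   0,  15,  60,  70,  66,  70,   8,   0,   0,   0,
         0,  28,   0,   0,   3,  68,  82,  80,  88,  82,  84,  89,  89,
       940,  96, 104,  96, 104, 106, 106, 108, 110, 115, 116,  45,   0]), array([-160, -152, -144, -136, -128, -120, -112, -104,  -96,  -88,  -80,
        -72,  -64,  -56,  -48,  -40,  -32,  -24,  -16,   -8,    0,    8,
         16,   24,   32,   40,   48,   56,   64,   72,   80,   88,   96,
        104,  112,  120,  128,  136,  144,  152]))
```

View pics/w3.png

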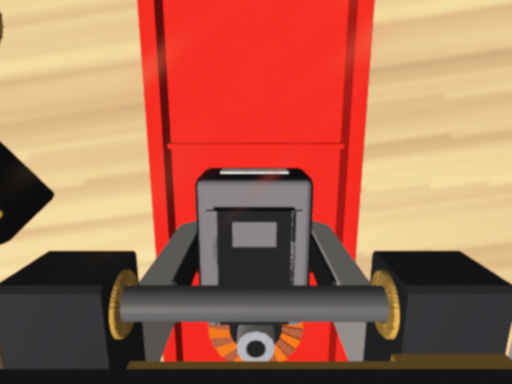

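Wrist view: the pack sits squarely over the middle compartment, with the far divider at row 145 and the disc lying flat in the near compartment. Lowering.

Converted, 48.5 mm / 1000 = 0.0485, 48 mm / 1000 = 0.048.

Call:
arm_command(plan=[[[0,0,0.02,0,0,0,1],[0,0,0.035,0,0,0,1],[0,0,0.043,0,0,0,1],[0,0,0.046,0,0,0,1],[0,0,0.048,0,0,0,1],[0,0,0.0485,0,0,0,1],[0,0,0.0485,0,0,0,1]]])

```text
time_s: 12.4
ee_pos: [0.5189, -0.3153, 0.012]
eef_rot: [3.141, -0.001, -0.141]
force: [-3.0, 2.7, 5.7]
grip_width: 0.0568
grip_force: 30.0
```

Call:
arm_command(plan=[[[0,0,0,0,0,0,-0.3],[0,0,0,0,0,0,-0.45],[0,0,0,0,0,0,-0.5],[0,0,0,0,0,0,-0.5],[0,0,-0.015,0,0,0,-0.5],[0,0,-0.05,0,0,0,-0.5],[0,0,-0.1,0,0,0,-0.5],[0,0,-0.14,0,0,0,-1],[0,0,-0.146,0,0,0,-1],[0,0,-0.146,0,0,0,-1],[0,0,-0.146,0,0,0,-1]]])

```text
time_s: 13.5
ee_pos: [0.5181, -0.3147, 0.1558]
eef_rot: [-3.141, 0.001, -0.141]
force: [-0.4, -0.0, 0.0]
grip_width: 0.0935
grip_force: 0.0
```

```bash
python3 - <<'E'
from h import *
go((565.5,-127.5,160,34.4),(565.5,-127.5,60,34.4))
E
```

```text
(565.5, -127.5, 160, 34.4) [20.6, -192.0, -4.1] [-0.001, 0.001, -0.742]
(565.5, -127.5, 60, 34.4) [20.7, -191.9, 95.9] [-0.001, 0.001, -0.742]
```

Converted, -192 mm / 1000 = -0.192, 20.5 mm / 1000 = 0.0205, -0.742 rad / 6.2832 = -0.1181.

Call:
arm_command(plan=[[[0.0205,-0.192,-0.004,0,0,-0.1181,-1],[0.0205,-0.192,-0.004,0,0,-0.1181,-1],[0.0205,-0.192,-0.004,0,0,-0.1181,-1],[0.0205,-0.192,-0.004,0,0,-0.1181,-1],[0.0205,-0.192,-0.004,0,0,-0.1181,-1],[0.0205,-0.192,-0.004,0,0,-0.1181,-1],[0.0205,-0.192,-0.004,0,0,-0.1181,-1]]])

```text
time_s: 14.2
ee_pos: [0.5654, -0.1281, 0.1597]
eef_rot: [-3.14, 0.001, 0.596]
force: [0.3, -0.3, 0.2]
grip_width: 0.094
grip_force: 0.0
```

```bash
python3 - <<'E'
from h import *
i=cams.camera_info('wrist');p,d=cams.camera('wrist')
P=cloud(i,d);Z=P[...,2];m=(Z>.048)&(Z<.07)&(np.hypot(P[...,0]-.565,P[...,1]+.1275)<.055)
print(m.sum(),rect(P[m][:,:2]),np.nanpercentile(Z[m],[50,95]))
print(ctrl.get_obs()['ee_pos'],ctrl.get_obs()['eef_rot']);go((565.5,-127.5,18,34))
E
```

```text
5352 (array([ 567. , -126.7]), array([77. , 57.1]), 33.6) [0.06151032 0.06305294]
[ 0.56540425 -0.12845304  0.15989623] [-3.14049390e+00  9.78893699e-04  5.95752488e-01]
(565.5, -127.5, 18, 34) [0.8, -0.6, 141.9] [-0.001, 0.001, 0.002]
```

Converted, 142 mm / 1000 = 0.142, 115 mm / 1000 = 0.115, 0.005 rad / 6.2832 = 0.0008.

Call:
arm_command(plan=[[[0.001,-0.001,0.04,0,0,0.0008,-1],[0.001,-0.001,0.08,0,0,0.0008,-1],[0.001,-0.001,0.115,0,0,0.0008,-0.8],[0.001,-0.001,0.132,0,0,0.0008,-0.8],[0.001,-0.001,0.14,0,0,0.0008,-0.8],[0.001,-0.001,0.142,0,0,0.0008,-0.8],[0.001,-0.001,0.142,0,0,0.0008,0],[0.001,-0.001,0.142,0,0,0.0008,1],[0.001,-0.001,0.142,0,0,0.0008,1],[0.001,-0.001,0.142,0,0,0.0008,1],[0.001,-0.001,0.142,0,0,0.0008,1],[0.001,-0.001,0.142,0,0,0.0008,1]]], squeeze=35)

```text
time_s: 15.45
ee_pos: [0.5665, -0.1266, 0.0195]
eef_rot: [3.141, -0.001, 0.596]
force: [-1.2, -1.1, 6.5]
grip_width: 0.0572
grip_force: 35.0
```

```bash
python3 - <<'E'
from h import *
go((566,-127,160,34),(472.5,334,160,1.2),(472.5,334,60,1.2))
E
```

```text
(566, -127, 160, 34) [-0.6, 0.2, -140.5] [0.001, -0.001, 0.002]
(472.5, 334, 160, 1.2) [180.7, -433.9, -140.8] [0.001, -0.001, 0.575]
(472.5, 334, 60, 1.2) [180.6, -434.0, -40.8] [0.001, -0.001, 0.575]
```

Converted, -306 mm / 1000 = -0.306, -140 mm / 1000 = -0.14, 0.45 rad / 6.2832 = 0.0716.

Call:
arm_command(plan=[[[0,0,-0.02,0,0,0,1],[0,0,-0.055,0,0,0,1],[0,0,-0.095,0,0,0,1],[0.004,-0.01,-0.13,0,0,0,1],[0.015,-0.037,-0.14,0,0,0.008,1],[0.031,-0.074,-0.14,0,0,0.0159,1],[0.047,-0.112,-0.14,0,0,0.0255,1],[0.063,-0.151,-0.14,0,0,0.0334,1],[0.079,-0.19,-0.14,0,0,0.043,1],[0.095,-0.229,-0.14,0,0,0.0525,1],[0.111,-0.268,-0.14,0,0,0.0621,1],[0.127,-0.306,-0.14,0,0,0.0716,1]]])

```text
time_s: 16.65
ee_pos: [0.4984, 0.1997, 0.1583]
eef_rot: [3.141, 0.001, 0.143]
force: [0.7, 0.6, -4.2]
grip_width: 0.0567
grip_force: 35.0
```

```bash
python3 - <<'E'
from h import *
go((472.5,334,160,1.2),(472.5,334,60,1.2))
E
```

```text
(472.5, 334, 160, 1.2) [-6.5, -136.6, -1.7] [0.0, 0.001, 0.122]
(472.5, 334, 60, 1.2) [-6.4, -136.6, 98.3] [0.0, 0.001, 0.122]
```

Converted, -136 mm / 1000 = -0.136, -130 mm / 1000 = -0.13, 0.122 rad / 6.2832 = 0.0194.

Call:
arm_command(plan=[[[-0.002,-0.036,0,0,0,0.008,1],[-0.004,-0.072,0,0,0,0.0159,1],[-0.006,-0.108,0,0,0,0.0194,1],[-0.006,-0.13,0.005,0,0,0.0194,1],[-0.006,-0.136,0.02,0,0,0.0194,1],[-0.006,-0.136,0.05,0,0,0.0194,1],[-0.006,-0.136,0.075,0,0,0.0194,1],[-0.006,-0.136,0.086,0,0,0.0194,1],[-0.006,-0.136,0.088,0,0,0.0194,1],[-0.006,-0.136,0.088,0,0,0.0194,1],[-0.006,-0.136,0.088,0,0,0.0194,1]]])

```text
time_s: 17.75
ee_pos: [0.4744, 0.332, 0.072]
eef_rot: [-3.141, -0.002, 0.024]
force: [-1.2, -0.5, -3.4]
grip_width: 0.0569
grip_force: 35.0
```

```bash
python3 - <<'E'
from h import *
go((472.5,334,23.5,1.2));p,d=cams.camera('wrist');cv2.imwrite('pics/w4.png',p)
E
```

```text
(472.5, 334, 23.5, 1.2) [-2.0, -2.0, 48.5] [-0.001, -0.002, 0.003]
```

View pics/w4.png

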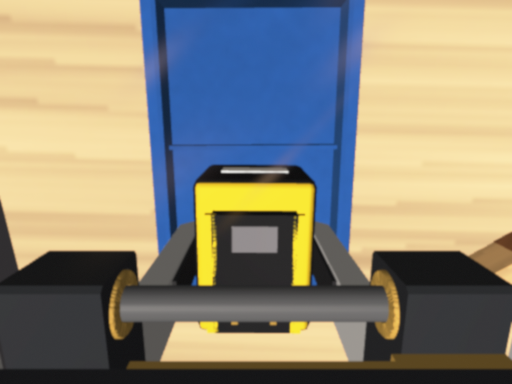

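Wrist view: the yellow pack is square over the near blue compartment, with the divider at row 147. Lowering.

Converted, 48.5 mm / 1000 = 0.0485, 48 mm / 1000 = 0.048.

Call:
arm_command(plan=[[[-0.002,-0.002,0.02,0,0,0,1],[-0.002,-0.002,0.035,0,0,0,1],[-0.002,-0.002,0.043,0,0,0,1],[-0.002,-0.002,0.046,0,0,0,1],[-0.002,-0.002,0.048,0,0,0,1],[-0.002,-0.002,0.0485,0,0,0,1],[-0.002,-0.002,0.0485,0,0,0,1]]])

```text
time_s: 18.5
ee_pos: [0.4722, 0.3339, 0.0235]
eef_rot: [-3.141, -0.001, 0.024]
force: [-3.9, -1.6, 5.3]
grip_width: 0.0567
grip_force: 35.0
```

Converted, -156 mm / 1000 = -0.156, -140 mm / 1000 = -0.14.

Call:
arm_command(plan=[[[0,0,0,0,0,0,-0.3],[0,0,0,0,0,0,-0.45],[0,0,0,0,0,0,-0.5],[0,0,0,0,0,0,-0.5],[0,0,-0.015,0,0,0,-0.5],[0,0,-0.05,0,0,0,-0.5],[0,0,-0.1,0,0,0,-0.5],[0,0,-0.14,0,0,0,-1],[0,0,-0.156,0,0,0,-1],[0,0,-0.156,0,0,0,-1],[0,0,-0.156,0,0,0,-1]]])

```text
time_s: 19.6
ee_pos: [0.4715, 0.3336, 0.178]
eef_rot: [3.141, 0.0, 0.024]
force: [-0.2, -1.0, 0.3]
grip_width: 0.0935
grip_force: 0.0
```

```bash
python3 - <<'E'
from h import *
go((672,-137,190,0))
E
```

```text
(672, -137, 190, 0) [189.2, 475.3, -12.0] [0.0, 0.0, 0.024]
```

Converted, 475 mm / 1000 = 0.475, 189 mm / 1000 = 0.189, 0.024 rad / 6.2832 = 0.0038.

Call:
arm_command(plan=[[[0.189,0.475,-0.012,0,0,0.0038,-1],[0.189,0.475,-0.012,0,0,0.0038,-1],[0.189,0.475,-0.012,0,0,0.0038,-1],[0.189,0.475,-0.012,0,0,0.0038,-1],[0.189,0.475,-0.012,0,0,0.0038,-1],[0.189,0.475,-0.012,0,0,0.0038,-1],[0.189,0.475,-0.012,0,0,0.0038,-1],[0.189,0.475,-0.012,0,0,0.0038,-1],[0.189,0.475,-0.012,0,0,0.0038,-1],[0.189,0.475,-0.012,0,0,0.0038,-1],[0.189,0.475,-0.012,0,0,0.0038,-1],[0.189,0.475,-0.012,0,0,0.0038,-1]]])

```text
time_s: 20.8
ee_pos: [0.6716, -0.138, 0.1878]
eef_rot: [-3.141, 0.003, -0.003]
force: [-0.0, 0.4, 0.6]
grip_width: 0.0941
grip_force: 0.0
```

```bash
python3 - <<'E'
from h import *
i=cams.camera_info('wrist');p,d=cams.camera('wrist')
P=cloud(i,d);Z=P[...,2];m=(Z>.052)&(Z<.07)&(np.hypot(P[...,0]-.672,P[...,1]+.137)<.03)
print(m.sum(),rect(P[m][:,:2]),np.nanpercentile(Z[m],[50,95]))
print(ctrl.get_obs()['ee_pos']);go((672.5,-137.5,44,0))
E
```

```text
574 (array([ 675. , -137.8]), array([27.2, 23.9]), 17.3) [0.06010755 0.06135514]
[ 0.67149232 -0.13631131  0.18841957]
(672.5, -137.5, 44, 0) [1.4, 1.3, 144.4] [-0.001, 0.003, -0.001]
```

Converted, 144 mm / 1000 = 0.144, 2.5 mm / 1000 = 0.0025.

Call:
arm_command(plan=[[[0.0025,0.0015,0.04,0,0,0,-1],[0.0025,0.0015,0.08,0,0,0,-0.4],[0.0025,0.0015,0.115,0,0,0,-0.1],[0.0025,0.0015,0.134,0,0,0,-0.1],[0.0025,0.0015,0.142,0,0,0,-0.1],[0.0025,0.0015,0.144,0,0,0,-0.1],[0.0025,0.0015,0.144,0,0,0,-0.1],[0.0025,0.0015,0.144,0,0,0,1],[0.0025,0.0015,0.144,0,0,0,1],[0.0025,0.0015,0.144,0,0,0,1],[0.0025,0.0015,0.144,0,0,0,1],[0.0025,0.0015,0.144,0,0,0,1]]], squeeze=30)

```text
time_s: 22.05
ee_pos: [0.6746, -0.1382, 0.0466]
eef_rot: [3.141, -0.0, -0.0]
force: [-1.0, 0.7, 2.8]
grip_width: 0.0241
grip_force: 30.0
```

```bash
python3 - <<'E'
from h import *
go((672.5,-137.5,180,0),(567.5,335,180,1.2))
E
```

```text
(672.5, -137.5, 180, 0) [-2.1, -0.7, -133.4] [0.0, -0.0, -0.0]
(567.5, 335, 180, 1.2) [-107.2, -473.2, -133.5] [0.0, -0.0, -0.021]
```

Converted, -320 mm / 1000 = -0.32, -133 mm / 1000 = -0.133, -0.021 rad / 6.2832 = -0.0033.

Call:
arm_command(plan=[[[0,0,-0.02,0,0,0,1],[0,0,-0.055,0,0,0,1],[0,0,-0.095,0,0,0,1],[-0.002,-0.01,-0.125,0,0,0,1],[-0.009,-0.04,-0.133,0,0,0,1],[-0.018,-0.08,-0.133,0,0,0,1],[-0.027,-0.12,-0.133,0,0,-0.0016,1],[-0.036,-0.16,-0.133,0,0,-0.0016,1],[-0.045,-0.2,-0.133,0,0,-0.0032,1],[-0.054,-0.24,-0.133,0,0,-0.0032,1],[-0.063,-0.28,-0.133,0,0,-0.0032,1],[-0.072,-0.32,-0.133,0,0,-0.0033,1]]])

```text
time_s: 23.25
ee_pos: [0.6019, 0.1834, 0.1791]
eef_rot: [3.142, 0.0, 0.021]
force: [0.1, -0.2, -1.5]
grip_width: 0.0241
grip_force: 30.0
```

```bash
python3 - <<'E'
from h import *
go((567.5,335,180,1.2),(567.5,335,90,1.2))
E
```

```text
(567.5, 335, 180, 1.2) [-31.2, -152.3, -0.9] [0.0, 0.0, -0.0]
(567.5, 335, 90, 1.2) [-31.2, -152.3, 89.1] [0.0, 0.0, -0.0]
```

Converted, -151 mm / 1000 = -0.151, -145 mm / 1000 = -0.145.

Call:
arm_command(plan=[[[-0.008,-0.04,0,0,0,0,1],[-0.016,-0.08,0,0,0,0,1],[-0.024,-0.118,0,0,0,0,1],[-0.03,-0.145,0.005,0,0,0,1],[-0.031,-0.151,0.02,0,0,0,1],[-0.031,-0.151,0.05,0,0,0,1],[-0.031,-0.151,0.075,0,0,0,1],[-0.031,-0.151,0.086,0,0,0,1],[-0.031,-0.151,0.088,0,0,0,1],[-0.031,-0.151,0.088,0,0,0,1],[-0.031,-0.151,0.088,0,0,0,1]]])

```text
time_s: 24.35
ee_pos: [0.5691, 0.3323, 0.0927]
eef_rot: [-3.141, -0.002, 0.021]
force: [0.6, 0.3, -0.6]
grip_width: 0.0241
grip_force: 30.0
```

```bash
python3 - <<'E'
from h import *
go((567.5,335,50.6,1.2));p,d=cams.camera('scene');cv2.imwrite('pics/s5.png',cv2.resize(p,(800,600)))
E
```

```text
(567.5, 335, 50.6, 1.2) [-1.6, -2.7, 42.1] [-0.001, -0.002, -0.0]
```

View pics/s5.png

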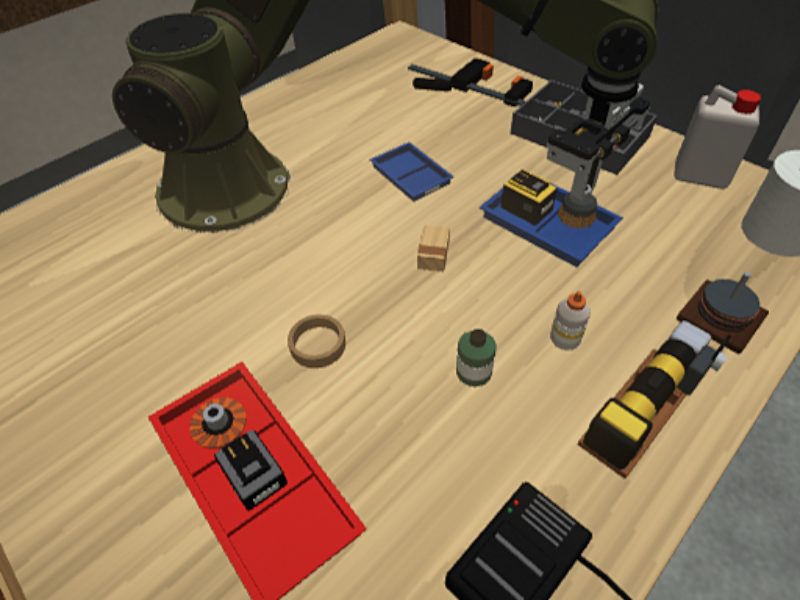

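Scene view: disc at (217,422) and grey pack at (250,468) lie flat in the red tray. The yellow pack (530,195) is in blue, the brush (578,208) is over blue's far compartment, and the bystanders are untouched.

Converted, 42 mm / 1000 = 0.042, 41.5 mm / 1000 = 0.0415.

Call:
arm_command(plan=[[[-0.0015,-0.002,0.018,0,0,0,1],[-0.0015,-0.002,0.031,0,0,0,1],[-0.0015,-0.002,0.037,0,0,0,1],[-0.0015,-0.002,0.04,0,0,0,1],[-0.0015,-0.002,0.0415,0,0,0,1],[-0.0015,-0.002,0.042,0,0,0,1],[-0.0015,-0.002,0.042,0,0,0,1]]])

```text
time_s: 25.1
ee_pos: [0.5673, 0.3343, 0.0506]
eef_rot: [-3.141, -0.001, 0.021]
force: [-2.4, -2.4, 4.5]
grip_width: 0.0244
grip_force: 30.0
```

Converted, -150 mm / 1000 = -0.15, -140 mm / 1000 = -0.14.

Call:
arm_command(plan=[[[0,0,0,0,0,0,0.3],[0,0,0,0,0,0,0.1],[0,0,0,0,0,0,0],[0,0,0,0,0,0,0],[0,0,-0.015,0,0,0,0],[0,0,-0.05,0,0,0,0],[0,0,-0.1,0,0,0,-0.5],[0,0,-0.14,0,0,0,-1],[0,0,-0.15,0,0,0,-1],[0,0,-0.15,0,0,0,-1],[0,0,-0.15,0,0,0,-1]]])

```text
time_s: 26.2
ee_pos: [0.5665, 0.334, 0.198]
eef_rot: [3.141, 0.002, 0.021]
force: [-0.2, -0.8, -0.2]
grip_width: 0.0836
grip_force: 0.0
```

```bash
python3 - <<'E'
from h import *
go((684,134,200,0))
E
```

```text
(684, 134, 200, 0) [113.4, 202.4, -2.0] [0.001, 0.002, 0.021]
```

Converted, 202 mm / 1000 = 0.202, 113 mm / 1000 = 0.113, 0.02 rad / 6.2832 = 0.0032.

Call:
arm_command(plan=[[[0.113,0.202,-0.002,0,0,0.0032,-1],[0.113,0.202,-0.002,0,0,0.0032,-1],[0.113,0.202,-0.002,0,0,0.0032,-1],[0.113,0.202,-0.002,0,0,0.0032,-1],[0.113,0.202,-0.002,0,0,0.0032,-1],[0.113,0.202,-0.002,0,0,0.0032,-1],[0.113,0.202,-0.002,0,0,0.0032,-1],[0.113,0.202,-0.002,0,0,0.0032,-1]]])

```text
time_s: 27.0
ee_pos: [0.6834, 0.1357, 0.2002]
eef_rot: [3.142, 0.002, 0.002]
force: [-0.6, -0.0, 0.2]
grip_width: 0.094
grip_force: 0.0
```

```bash
python3 - <<'E'
from h import *
i=cams.camera_info('wrist');p,d=cams.camera('wrist')
P=cloud(i,d);Z=P[...,2]
for a,b in((.055,.12),(.095,.12)):
    m=(Z>a)&(Z<b)&(np.hypot(P[...,0]-.684,P[...,1]-.134)<.04)
    print(m.sum(),rect(P[m][:,:2]),np.nanpercentile(Z[m],[50,95]))
print(ctrl.get_obs()['ee_pos']);go((685,134.5,30,0))
E
```

```text
1741 (array([686.8, 136.3]), array([45. , 44.4]), 43.4) [0.07558995 0.09781822]
105 (array([686.6, 136.6]), array([8.8, 8.8]), 0.1) [0.10315175 0.10470788]
[0.68342541 0.13587608 0.20060448]
(685, 134.5, 30, 0) [1.8, 1.4, 170.6] [0.0, 0.001, 0.002]
```

Converted, 170 mm / 1000 = 0.17, 165 mm / 1000 = 0.165.

Call:
arm_command(plan=[[[0.002,0.0005,0.04,0,0,0,-1],[0.002,0.0005,0.08,0,0,0,-1],[0.002,0.0005,0.115,0,0,0,-0.8],[0.002,0.0005,0.145,0,0,0,-0.8],[0.002,0.0005,0.165,0,0,0,-0.8],[0.002,0.0005,0.17,0,0,0,-0.7],[0.002,0.0005,0.17,0,0,0,0],[0.002,0.0005,0.17,0,0,0,1],[0.002,0.0005,0.17,0,0,0,1],[0.002,0.0005,0.17,0,0,0,1],[0.002,0.0005,0.17,0,0,0,1],[0.002,0.0005,0.17,0,0,0,1]]], squeeze=25)

```text
time_s: 28.25
ee_pos: [0.6864, 0.1342, 0.0321]
eef_rot: [-3.141, -0.001, 0.001]
force: [-0.8, 0.7, 5.9]
grip_width: 0.0453
grip_force: 25.0
```

```bash
python3 - <<'E'
from h import *
go((685,135,160,0),(614,-328,160,-8.1))
E
```

```text
(685, 135, 160, 0) [-1.3, -0.8, -127.9] [-0.0, -0.001, 0.001]
(614, -328, 160, -8.1) [-72.6, 462.1, -128.2] [-0.0, -0.001, 0.142]
```

Converted, 320 mm / 1000 = 0.32, 280 mm / 1000 = 0.28, 0.142 rad / 6.2832 = 0.0226.

Call:
arm_command(plan=[[[0,0,-0.02,0,0,0,1],[0,0,-0.055,0,0,0,1],[0,0,-0.095,0,0,0,1],[-0.001,0.01,-0.122,0,0,0,1],[-0.006,0.04,-0.128,0,0,0.0032,1],[-0.012,0.08,-0.128,0,0,0.0064,1],[-0.019,0.12,-0.128,0,0,0.0095,1],[-0.025,0.16,-0.128,0,0,0.0127,1],[-0.031,0.2,-0.128,0,0,0.0159,1],[-0.038,0.24,-0.128,0,0,0.0191,1],[-0.044,0.28,-0.128,0,0,0.0226,1],[-0.05,0.32,-0.128,0,0,0.0226,1]]])

```text
time_s: 29.45
ee_pos: [0.6357, -0.1875, 0.1591]
eef_rot: [-3.142, 0.001, -0.142]
force: [-0.6, 1.2, -0.8]
grip_width: 0.0452
grip_force: 25.0
```

```bash
python3 - <<'E'
from h import *
go((614,-328,160,-8.1),(614,-328,80,-8.1))
E
```

```text
(614, -328, 160, -8.1) [-1.6, 142.1, -0.9] [-0.0, 0.001, -0.001]
(614, -328, 80, -8.1) [-1.5, 142.1, 79.1] [-0.0, 0.001, -0.001]
```

Call:
arm_command(plan=[[[0,0.04,0,0,0,0,1],[-0.001,0.08,0,0,0,0,1],[-0.001,0.115,0,0,0,0,1],[-0.001,0.137,0.005,0,0,0,1],[-0.001,0.141,0.02,0,0,0,1],[-0.001,0.141,0.05,0,0,0,1],[-0.001,0.141,0.072,0,0,0,1],[-0.001,0.141,0.08,0,0,0,1],[-0.001,0.141,0.08,0,0,0,1],[-0.001,0.141,0.08,0,0,0,1],[-0.001,0.141,0.08,0,0,0,1]]])

```text
time_s: 30.55
ee_pos: [0.6162, -0.3254, 0.0807]
eef_rot: [3.141, -0.002, -0.141]
force: [-0.0, -0.1, -1.0]
grip_width: 0.0451
grip_force: 25.0
```

```bash
python3 - <<'E'
from h import *
go((614,-328,36.1,-8.1))
E
```

```text
(614, -328, 36.1, -8.1) [-1.9, 2.9, 44.6] [0.001, -0.002, 0.001]
```

Converted, 44.5 mm / 1000 = 0.0445, 44 mm / 1000 = 0.044.

Call:
arm_command(plan=[[[-0.0015,0.002,0.018,0,0,0,1],[-0.0015,0.002,0.032,0,0,0,1],[-0.0015,0.002,0.039,0,0,0,1],[-0.0015,0.002,0.042,0,0,0,1],[-0.0015,0.002,0.044,0,0,0,1],[-0.0015,0.002,0.0445,0,0,0,1],[-0.0015,0.002,0.0445,0,0,0,1]]])

```text
time_s: 31.25
ee_pos: [0.6142, -0.3273, 0.0361]
eef_rot: [3.141, -0.001, -0.141]
force: [-2.4, 0.9, 5.9]
grip_width: 0.0452
grip_force: 25.0
```

Converted, -170 mm / 1000 = -0.17, -120 mm / 1000 = -0.12.

Call:
arm_command(plan=[[[0,0,0,0,0,0,-0.1],[0,0,0,0,0,0,-0.3],[0,0,0,0,0,0,-0.4],[0,0,0,0,0,0,-0.4],[0,0,-0.015,0,0,0,-0.4],[0,0,-0.05,0,0,0,-0.4],[0,0,-0.095,0,0,0,-0.4],[0,0,-0.14,0,0,0,-0.4],[0,0,-0.17,0,0,0,-0.4],[-0.05,-0.04,-0.17,0,0,0,-0.4],[-0.1,-0.08,-0.17,0,0,0,-0.4],[-0.12,-0.11,-0.17,0,0,0,-0.4]]])

```text
time_s: 32.45
ee_pos: [0.516, -0.2117, 0.2057]
eef_rot: [3.141, -0.001, -0.142]
force: [1.7, 0.6, 0.6]
grip_width: 0.066
grip_force: 0.0
```

Call:
arm_command(plan=[[[-0.04,-0.03,0,0,0,0,-0.4],[-0.06,-0.07,0,0,0,0,-0.4],[-0.08,-0.11,0,0,0,0,-0.4],[-0.1,-0.15,0,0,0,0,-0.4],[-0.1,-0.15,0,0,0,0,-0.4],[-0.1,-0.15,0,0,0,0,-0.4]]])

```text
time_s: 33.05
ee_pos: [0.4401, -0.0496, 0.206]
eef_rot: [3.141, -0.002, -0.139]
force: [0.5, -0.3, 0.8]
grip_width: 0.0656
grip_force: 0.0
```

```bash
python3 - <<'E'
from h import *
p,d=cams.camera('scene');cv2.imwrite('pics/s6.png',cv2.resize(p,(800,600)))
i=cams.camera_info('top');p,d=cams.camera('top');cv2.imwrite('pics/t6.png',cv2.resize(p,(800,600)))
P=cloud(i,d);Z=P[...,2]
for n,x,y,a,b in(('flap',424,-304,.022,.05),('low',519,-315,.034,.06),('glue',614,-327,.055,.13),('cup',567,334,.05,.08),('tall',472,334,.05,.08)):
    m=(Z>a)&(Z<b)&(np.hypot(P[...,0]*1e3-x,P[...,1]*1e3-y)<50);print(n,m.sum(),rect(P[m][:,:2]),np.nanpercentile(Z[m],[50,95]).round(4))
E
```

```text
flap 105 (array([ 406.3, -299.6]), array([27.6, 61.9]), 74.5) [0.0358 0.0398]
low 646 (array([ 516.1, -315.5]), array([58.7, 77.7]), 81.9) [0.0459 0.0515]
glue 278 (array([ 609.9, -327.6]), array([45.1, 42.6]), 88.7) [0.0785 0.1003]
cup 99 (array([565. , 332.5]), array([26.6, 33.6]), 61.7) [0.0636 0.0673]
tall 702 (array([469.4, 332.2]), array([76.7, 58.3]), 1.3) [0.0639 0.0692]
```

View pics/s6.png

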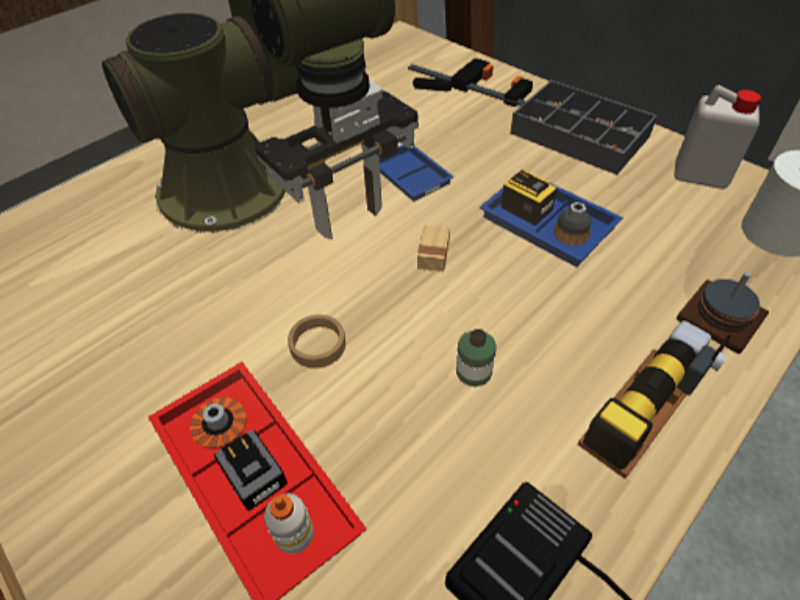

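View pics/t6.png

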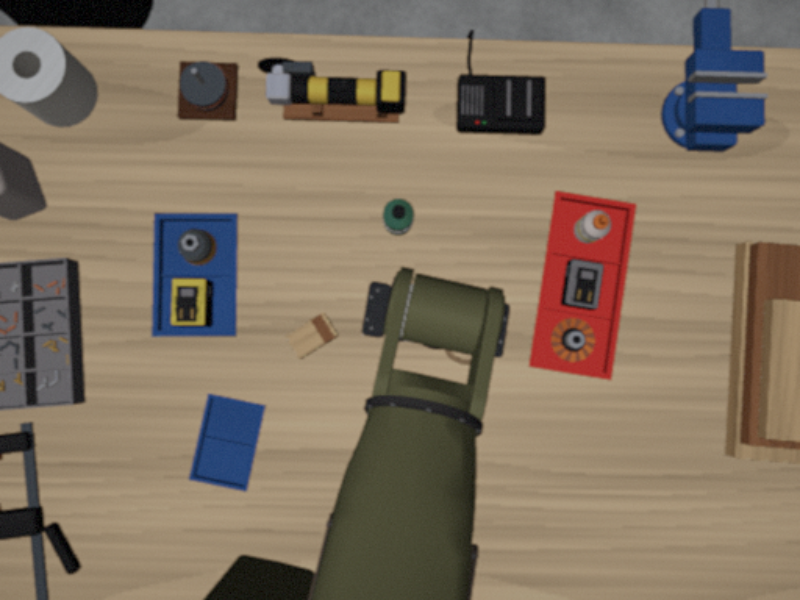

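Both views show all five things upright and one to a compartment: red has glue (592,225), grey pack (583,284) and disc (573,340); blue has brush (197,246) and yellow pack (189,302). The tops are about 4 mm higher than on the bench, as expected on the tray floor. The gripper is clear.

```bash
python3 -c "
from station import ctrl
print(ctrl.hand_in())"
```

```text
the job is handed in; nothing more can be done
None
```

Both kits are made up and the job is handed in at about 33 s on the robot's clock: all five things stood flat and upright, one to a compartment, with the oil can, tape and offcut left where they were; the hand-in returned no verdict.

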